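# Seat the condenser lens in its three-point mount

## Robot

A 6-joint arm with a two-finger parallel gripper is mounted at the origin on a cart in front of the work surface, level with it; the furniture and walls round the work are solid. World frame = base frame: x ahead of the robot, y to its left, z up, the work surface at z = 0. Lengths are in m, angles in degrees, forces in N, time in s.
With the tool pointing down it reaches from about 0.25 to 0.725 m from the base axis. Payload 9.7 kg.
Tool frame: the origin (TCP) lies midway between the tips of the shut fingers; the grasp point (between the pads) lies 19 mm behind it; z points along the fingers, y is the direction in which the jaws open and shut (so a half turn about z gives the same grasp; the last joint's range is limited). The gripper opens to 85 mm and grips with 20 to 120 N. Pads are 22 mm wide; open, the fingers measure 114 mm over their backs; the gripper's body (76 mm by 85 mm) begins 54 mm behind the grasp point. The pads swing forward as they close: fully open they stand 13 mm farther back than shut.
Start: joints at [72.651, 4.979, 10.078, 95.1, 0, 90], TCP at [0.164, 0.525, 0.231] pointing down, gripper open.
Joint ranges: [-179.16, 179.16], [-48.56, 103.87], [-65.8, 70.77], [-126.05, 130.52], [-82.76, 87.17], [-180, 180]. Speed limits (degrees/s): [127.2, 127.2, 147.25, 180, 180, 180].

## Interface

Orientations are given as [roll, pitch, yaw] about the fixed x, y, z axes, in that order (R = Rz(yaw) Ry(pitch) Rx(roll)).
In Python, from workcell import get_obs, camera, get_calibration, job_done gives the robot as it stands.
- The arm moves only by the tool play_rows, never from a script. Its argument "commands" is text: rows parted by semicolons, each of 5 numbers parted by spaces: the opening, from 0 (shut) to 1 (fully open), then the shift along the world's x, y, z in mm, then the turn about the world's z in degrees. A call has 1 to 10 rows; each row is the pose to reach, as a shift and turn from the pose commanded when the call began; what a row does not reach only later rows make up. A row lasts 1/12 s, in which the tool goes at most 41.7 mm and 7.16 degrees, less where a joint would pass 70% of its speed; a pose out of reach is approached as far as the arm can. A call with a gripper value outside its range is refused whole. The fingers move at their own pace and stop on an object; "force" is the grip in N (left out, the last holds). Time passes only in rows, so rows that repeat a pose let the fingers close. It gives the time, the measured TCP pose, the force and the opening at its end, in the units of the state.
- get_obs(): the state, without advancing time (a new reading comes with each control period).
- camera(name): name is "scene" or "top" or "wrist"; returns the picture (400x640x3 uint8, red, green, blue); there is no depth.
- get_calibration(name): a dict with "fx", "fy", "cx", "cy" (pixels), "eye" and "attitude" of the camera in the world; the wrist camera has in their place "mount" (4x4, takes a point from camera to tool coordinates, whose origin is the TCP and whose axes are the flange's). Camera axes: x right, y down, z forward; pixel columns grow to the right and rows downward; lengths in m; the calibration is good to about 2 mm. A picture is of the moment at which its call begins: read the wrist's pose just before it. get_calibration takes no time and is no camera call.
- job_done(): hands the job in, once; it reports no verdict.
The state is a dict: "time": time; "q": joint angles; "qd": joint speeds; "joint_efforts": joint torques, N m; "ee_pos": TCP position; "tcp_rot": TCP orientation; "wrist_force": force on the tool from outside, world axes, zero at the start; "torque": the same for the moment, N m; "opening": finger opening in m.
Only numpy, scipy, OpenCV 4.12 (cv2) and the standard library are available. Lean on these libraries where they do the work, as an engineer would, in place of code of your own. Each camera call takes 0.05 s, during which the arm holds its last target.

## Task

Seat the condenser lens in the three-point lens mount: press it straight down past the spring clip until its flange lies flat on all three pads, bear down on it there for half a second with about 10 N so that it cannot rock, see that it bears against the stop pins, and let go of it. Be gentle with the optic: never press it down or sideways with more than about 15 N, and leave the other things where they stand.

Things in the scene. Friction and masses are not known exactly. Their poses are not given: they have to be found in the camera images.
- lens_mid (a point): Centre (on the axis, 25 mm above the underside) of the lens to be seated: a round dark metal cell 50 mm high, 140 to 240 g, standing on its flange. From below: flange 60 mm diameter, 6 mm thick; 45-degree cone from 52 to 40 mm diameter (6 to 12 mm up); straight barrel 38 mm diameter (12 to 50 mm up) with fine rings, glass in its top. z is its axis; it is the same all round.
- lens_barrel (a point): Point on the lens axis half-way up the part of the barrel to grip (36 mm above the underside, 14 mm below the top). Keep the fingertips at least 16 mm above the underside so that they clear the mount's stops.
- mount_axis (a point): Point on the upright axis of the fixed lens mount, 40 mm above the worktop; z up, +x to the stops. Dark foot 112 mm wide, above it a round aluminium plate 94 mm wide. Three steel ball pads on the plate, 26 mm from the axis, at +60, -60 and 180 degrees from +x. Plate height was set by hand: pad tops, where the underside of the lens rests, are 0 to 18 mm ABOVE this point, unmeasured: lower by feel.
- stops_side (a point): Point 30 mm from the mount axis along the mount's +x, midway between the two fixed stops: upright round-nosed steel pins, 12 mm diameter, centred 36 mm from the mount axis at +60 and -60 degrees from +x. Their inner sides are 30 mm from the axis, so the 60 mm flange is on the axis when it bears on both. Straight up to 5 mm above the pads, then a half-ball, ending 11 mm above them.
- clip_side (a point): Point 30 mm from the mount axis along its -x, under the spring clip: steel leaf 14 mm wide leaning in, top 35 mm above the pads and 32 mm from the axis, rounded nose 10 mm above the pads and 21 mm from it. A lens pressed down the axis drives the leaf out (4 to 8 N), then the nose springs back onto the cone; the pads are hard. Fingers have most room along the mount's y.
- clip (a joint): Outward travel of the spring clip, m: 0 free, about 0.009 while the flange passes, 0.0007 to 0.0025 when its nose bears on the cone of a lens home against the stops. It pushes the lens towards the stops with 2 N at 0 plus 0.5 N per mm.
- eyepiece_mid (a point): Centre of a black eyepiece standing on its barrel, 34 mm wide, 48 mm high; a bystander
- objective_can_mid (a point): Centre of a black screw canister, 38 mm wide, 57 mm high; a bystander
- coverslips_b_mid (a point): Centre of a small carton, 34x34x22 mm; a bystander
- petri_dish_mid (a point): Centre of a flat round dish, 62 mm wide, 15 mm high; a bystander
Mind the look-alikes: they are no part of the job. What is shaped like the part that bears lens_mid but blue is not meant.

How it is judged:
By the outcome, as a careful person would: the job done as asked, in the order asked, and still so for the second after the job is handed in, with the robot touching nothing.
It also fails if it takes over 72 s, if anything falls off the work surface, if the arm or the gripper's body presses on something with over 40 N, if the wrist force passes 120 N, or if a joint passes its speed limit or range.

## Working session

There is one attempt and no reset: what is moved stays moved. The work goes in short steps, Python scripts to look and compute and a tool call to move; the robot and the scene stay as the last step left them, time stands still between calls to the robot, and variables do not carry over. Pictures are saved under pics/ and viewed, and the job is handed in when it is done.

Besides the shell and the picture viewer there is one more tool, called by a JSON object that holds its "name" and its "arguments", one argument or row to a line. play_rows: Moves the arm, as the interface text tells. Its arguments: {"type":"object","properties":{"commands":{"type":"string"},"force":{"type":"number"}},"required":["commands"]}

```bash
mkdir -p pics; ls
python3 - <<'E'
from workcell import *
import cv2
o=get_obs();print(o)
for n in("scene","top","wrist"):
    im=camera(n);cv2.imwrite(f"pics/{n}0.png",im[:,:,::-1]);print(n,get_calibration(n))
E
```

```text
pics
{'time': 0.0, 'q': array([ 7.26507898e+01,  5.01057777e+00,  1.00355488e+01,  9.50983048e+01,
       -1.38249030e-03,  9.00010932e+01]), 'qd': array([ 4.07872373e-02,  2.47008518e-05, -6.66725656e-02,  7.79257941e-02,
       -8.94384275e-02,  2.01452854e-02]), 'joint_efforts': array([ 4.95431868e-04, -5.20393038e+01,  4.64797676e+01,  1.64770213e-02,
        2.73543748e-05,  1.59179046e-05]), 'ee_pos': array([0.16394988, 0.52477144, 0.23059787]), 'tcp_rot': array([-1.79926666e+02,  1.38388841e-03,  1.62649698e+02]), 'wrist_force': array([ 1.31078433,  0.22162469, -0.45683536]), 'torque': array([ 0.0024105 ,  0.02871003, -0.00907528]), 'opening': 0.08524348479043815}
scene {'fx': 518.6579478935955, 'fy': 518.6579478935955, 'cx': 317.230005094153, 'cy': 194.63908869424668, 'eye': array([-0.2516532 , -0.60789372,  0.68788708]), 'attitude': array([-122.96861937,   -0.31307897,  -52.47265808])}
top {'fx': 367.48060496807545, 'fy': 367.48060496807545, 'cx': 324.8397774206476, 'cy': 200.96410154699296, 'eye': array([0.32476997, 0.00891796, 0.89772934]), 'attitude': array([-1.66498259e+02,  8.90662556e-02, -9.80432091e+01])}
wrist {'fx': 338.36495753451584, 'fy': 338.36495753451584, 'cx': 320.9351974142984, 'cy': 202.92808820153235, 'mount': array([[-3.04209731e-05, -9.51891833e-01, -3.06434229e-01,
         7.82784555e-02],
       [ 9.99999986e-01,  2.13361522e-05, -1.65551616e-04,
        -5.27195424e-04],
       [ 1.64125359e-04, -3.06434230e-01,  9.51891819e-01,
        -1.41937370e-01],
       [ 0.00000000e+00,  0.00000000e+00,  0.00000000e+00,
         1.00000000e+00]])}
```

View pics/scene0.png

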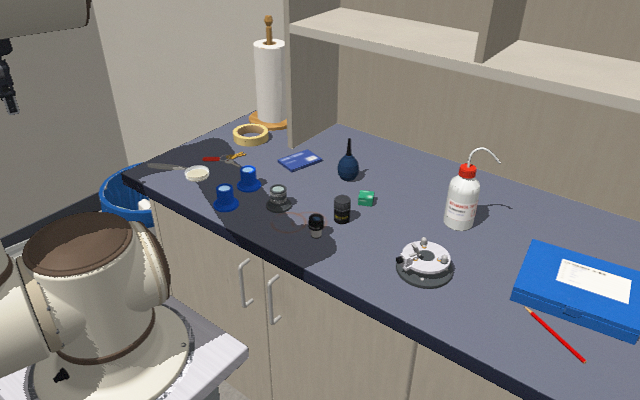

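View pics/top0.png

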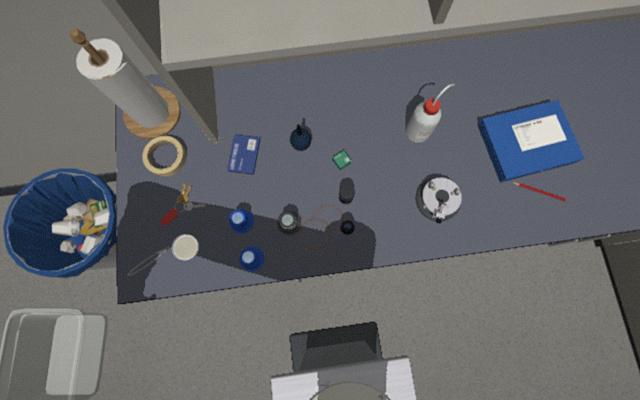

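View pics/wrist0.png

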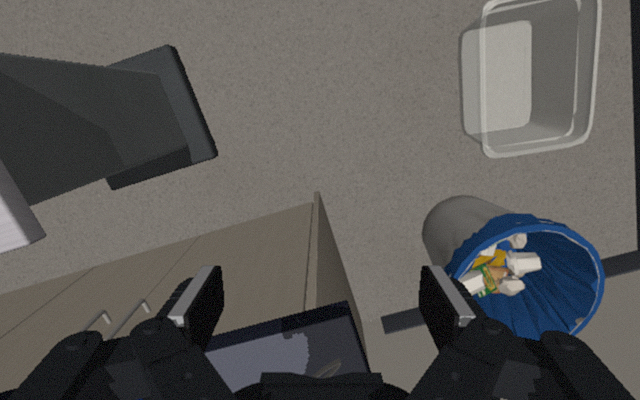

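The dark lens is at top (289,222), with blue look-alikes at (240,220) and (251,259). The mount is at top (440,197). Zooming in next.

```bash
cat > h.py <<'E'
import numpy as np,cv2
from scipy.spatial.transform import Rotation as R
from workcell import *
def cam(n,obs=None):
    c=get_calibration(n);K=(c["fx"],c["fy"],c["cx"],c["cy"])
    if n!="wrist": return K,np.array(c["eye"]),R.from_euler("xyz",c["attitude"],degrees=True).as_matrix()
    T=R.from_euler("xyz",obs["tcp_rot"],degrees=True).as_matrix();M=np.array(c["mount"])
    return K,obs["ee_pos"]+T@M[:3,3],T@M[:3,:3]
def ray(C,u,v):
    K,e,A=C;d=A@np.array([(u-K[2])/K[0],(v-K[3])/K[1],1]);return e,d/np.linalg.norm(d)
def onz(C,u,v,z):
    e,d=ray(C,u,v);return e+d*(z-e[2])/d[2]
def proj(C,p):
    K,e,A=C;q=A.T@(np.asarray(p)-e);return np.array([K[0]*q[0]/q[2]+K[2],K[1]*q[1]/q[2]+K[3]])
def tri(C1,p1,C2,p2):
    e1,d1=ray(C1,*p1);e2,d2=ray(C2,*p2)
    s=np.linalg.lstsq(np.c_[d1,-d2],e2-e1,rcond=None)[0]
    a=e1+s[0]*d1;b=e2+s[1]*d2;return (a+b)/2,np.linalg.norm(a-b)
def crop(im,x,y,w,h,s,f): cv2.imwrite(f,cv2.resize(im[y:y+h,x:x+w,::-1],None,fx=s,fy=s,interpolation=cv2.INTER_CUBIC))
E
python3 - <<'E'
from h import *
T=cam("top");S=cam("scene")
a=cv2.imread("pics/top0.png")[:,:,::-1];b=cv2.imread("pics/scene0.png")[:,:,::-1]
crop(a,260,170,100,75,5,"pics/t_lens.png");crop(a,400,160,80,70,7,"pics/t_mnt.png")
crop(b,255,170,100,75,6,"pics/s_lens.png");crop(b,385,225,80,70,8,"pics/s_mnt.png")
print(onz(T,289,222,.04),onz(S,278,190,.05),onz(T,440,197,.05),onz(S,425,257,.05))
E
python3 - <<'E'
import cv2,numpy as np
p=lambda f:cv2.resize(cv2.imread("pics/"+f),(400,300))
cv2.imwrite("pics/m1.png",np.vstack([np.hstack([p("t_lens.png"),p("s_lens.png")]),np.hstack([p("t_mnt.png"),p("s_mnt.png")])]))
E
```

```text
[0.4900583 0.0726283 0.04     ] [0.49056951 0.07107827 0.05      ] [ 0.49768926 -0.29068922  0.05      ] [ 0.48358804 -0.30711949  0.05      ]
```

View pics/m1.png

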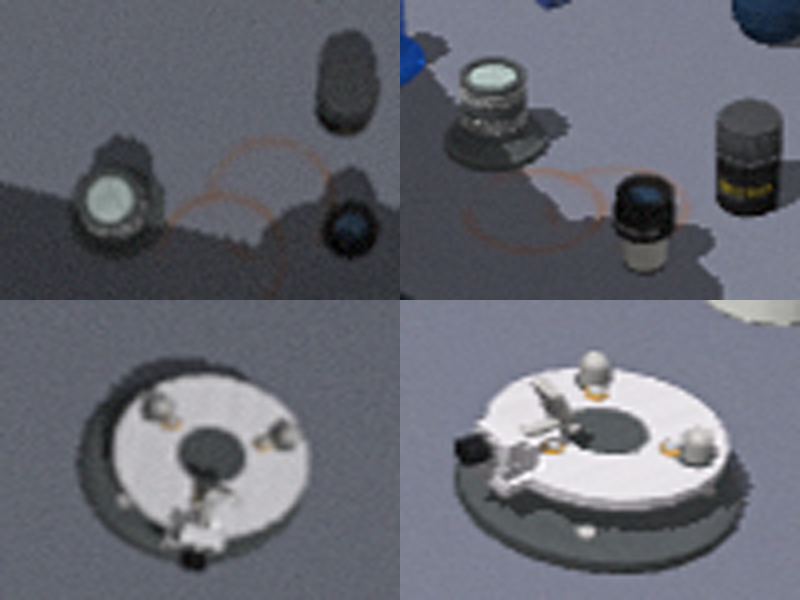

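{"name": "play_rows", "arguments": {
  "commands": "1 326 -455 -20 17.35;1 326 -455 -20 17.35;1 326 -455 -20 17.35;1 326 -455 -20 17.35;1 326 -455 -20 17.35;1 326 -455 -20 17.35;1 326 -455 -20 17.35;1 326 -455 -20 17.35;1 326 -455 -20 17.35;1 326 -455 -20 17.35"
}}

```text
time: 0.98
ee_pos: [0.4053, 0.1873, 0.2165]
tcp_rot: [180.0, 0.0, -180.0]
wrist_force: [0.2, 1.0, 0.6]
opening: 0.0854
```

Run:
```python
from h import *
T=cam("top");S=cam("scene")
for n,a,b in(("A",(431,184),(424,239.5)),("B",(457,191),(445,258))): print(n,tri(T,a,S,b),onz(T,*a,.06),onz(S,*b,.06))
```

```text
A (array([ 0.53363855, -0.27798232,  0.04708398]), np.float64(0.0020426591782011115)) [ 0.52976482 -0.272794    0.06      ] [ 0.51888539 -0.28513411  0.06      ]
B (array([ 0.50800076, -0.33644372,  0.04603714]), np.float64(0.0020130388075357782)) [ 0.50432432 -0.32993016  0.06      ] [ 0.49253408 -0.34286376  0.06      ]
```

{"name": "play_rows", "arguments": {
  "commands": "1 85 -118 -6 0;1 85 -118 -6 0;1 85 -118 -6 0;1 85 -118 -6 0;1 85 -118 -6 0;1 85 -118 -6 0"
}}

```text
time: 1.48
ee_pos: [0.4898, 0.0702, 0.2099]
tcp_rot: [-180.0, -0.1, 179.9]
wrist_force: [0.4, 0.2, 0.3]
opening: 0.0852
```

Run:
```python
from h import *
o=get_obs();print(o["ee_pos"],o["tcp_rot"])
im=camera("wrist");cv2.imwrite("pics/w1.png",im[:,:,::-1])
W=cam("wrist",o);print(proj(W,[.49,.072,.05]),proj(W,[.49,.072,0.0]))
```

```text
[0.4897734  0.07018908 0.20992721] [-1.79995493e+02 -7.97874569e-02  1.79854285e+02]
[323.5988208  184.03875976] [323.26202032 172.17299368]
```

View pics/w1.png

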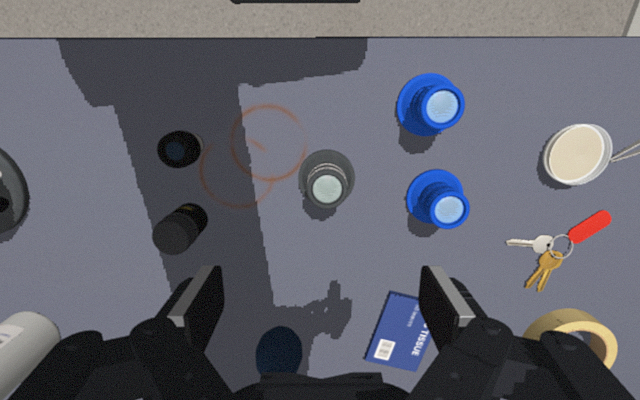

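The wrist view shows the dark lens at about (327,185): the glass centre is near (328,189) and the flange is about 55 px wide. Next I'll fit the glass ellipse and the flange.

Run:
```python
from h import *
o=get_obs();W=cam("wrist",o)
im=cv2.imread("pics/w1.png")
c=im[135:225,285:375]
g=cv2.cvtColor(c,cv2.COLOR_BGR2GRAY)
crop(im[:,:,::-1],285,135,90,90,6,"pics/w1c.png")
m=((g>130)&(c[:,:,1].astype(int)-c[:,:,2]>12)).astype(np.uint8)
cs,_=cv2.findContours(m,0,1);k=max(cs,key=cv2.contourArea);e=cv2.fitEllipse(k);print(e)
u,v=e[0][0]+285,e[0][1]+135;print(u,v,onz(W,u,v,.05),onz(W,u,v,.045))
```

```text
((41.49265670776367, 53.581016540527344), (22.95989990234375, 25.338594436645508), 75.113525390625)
326.4926567077637 188.58101654052734 [0.49412557 0.07558703 0.05      ] [0.4954989  0.07566976 0.045     ]
```

View pics/w1c.png

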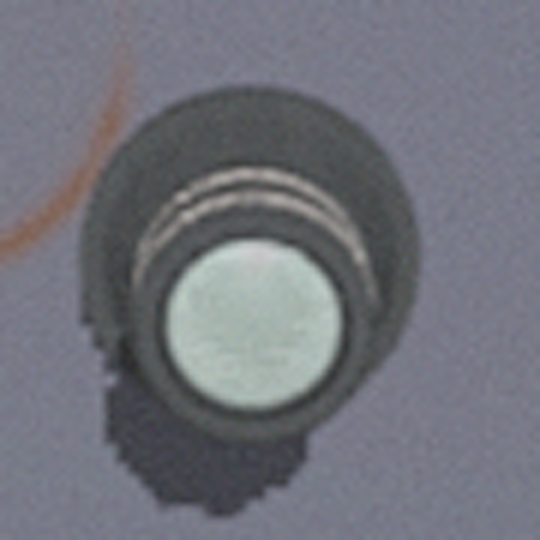

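Run:
```python
from h import *
o=get_obs();W=cam("wrist",o)
print(onz(W,327,188.8,.05),onz(W,326.7,177.5,.006))
T=cam("top");S=cam("scene")
print(proj(T,[.494,.0755,.05]),proj(S,[.494,.0755,.05]))
# mount A,B seen from wrist?
```

```text
[0.49433607 0.07605746 0.05      ] [0.4941641  0.07648502 0.006     ]
[287.17466743 219.76949688] [277.53286422 188.73313575]
```

{"name": "play_rows", "arguments": {
  "commands": "1 4.4 6 -40 0;1 4.4 6 -80 0;1 4.4 6 -110 0;1 4.4 6 -110 0;1 4.4 6 -110 0",
  "force": 40
}}

```text
time: 1.95
ee_pos: [0.4927, 0.078, 0.1003]
tcp_rot: [-180.0, -0.1, -179.9]
wrist_force: [0.2, 0.6, 1.3]
opening: 0.0857
```

Run:
```python
from h import *
o=get_obs();print(o["ee_pos"],o["tcp_rot"],o["wrist_force"])
im=camera("wrist");cv2.imwrite("pics/w2.png",im[:,:,::-1])
W=cam("wrist",o);print(proj(W,[.4942,.0763,.05]),proj(W,[.4942,.0763,0.006]))
```

```text
[0.49269046 0.07804385 0.10025045] [-1.79984146e+02 -1.37098200e-01 -1.79905812e+02] [0.23026764 0.57647266 1.34463145]
[319.08657299 231.20720319] [319.42989047 208.30063017]
```

View pics/w2.png

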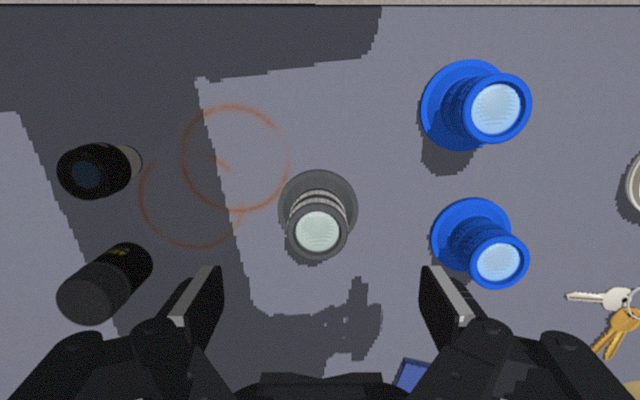

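Position confirmed: glass at (319,232), flange at (318,207), both matching the prediction. Going down to grip.

{"name": "play_rows", "arguments": {
  "commands": "1 0.5 -1 -35 0;1 0.5 -1 -65 0;1 0.5 -1 -83 0;1 0.5 -1 -83 0;0.35 0.5 -1 -83 0;0.3 0.5 -1 -83 0;0.2 0.5 -1 -83 0;0.2 0.5 -1 -83 0;0.2 0.5 -1 -83 0;0.2 0.5 -1 -83 0",
  "force": 40
}}

```text
time: 2.83
ee_pos: [0.4957, 0.0764, 0.0197]
tcp_rot: [180.0, 0.2, -180.0]
wrist_force: [-1.3, 0.2, 8.5]
opening: 0.0369
```

{"name": "play_rows", "arguments": {
  "commands": "0.2 0.5 0 0 0;0.2 0.5 0 0 0;0.2 0.5 0 3 0;0.2 0.5 0 15 0;0.2 0.5 0 40 0;0.2 0.5 0 75 0;0.2 0.5 0 100 0;0.2 0.5 0 100 0;0.2 0.5 0 100 0"
}}

```text
time: 3.58
ee_pos: [0.496, 0.0763, 0.1197]
tcp_rot: [180.0, 0.2, 180.0]
wrist_force: [-0.0, -0.7, -2.8]
opening: 0.0371
```

Run:
```python
from h import *
o=get_obs();print(o["ee_pos"],o["tcp_rot"],o["wrist_force"],o["torque"],o["opening"])
im=camera("wrist");cv2.imwrite("pics/w3.png",im[:,:,::-1])
im=camera("scene");crop(im,200,80,200,160,4,"pics/s3.png")
```

```text
[0.49602222 0.07634161 0.11974689] [179.96995315   0.19574068 179.99829835] [-0.00557036 -0.66047482 -2.83879783] [-0.00231936  0.00571536  0.01022059] 0.037054829733739206
```

View pics/w3.png

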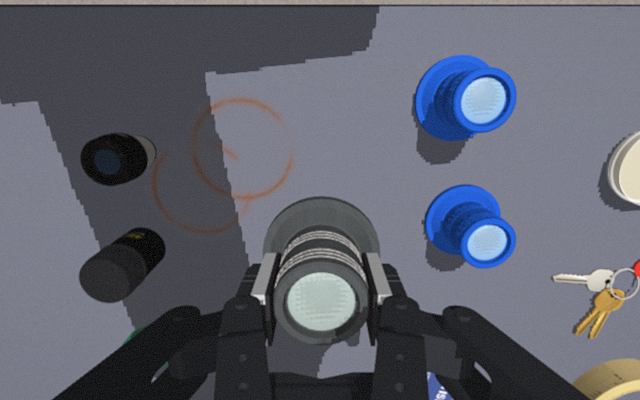

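View pics/s3.png

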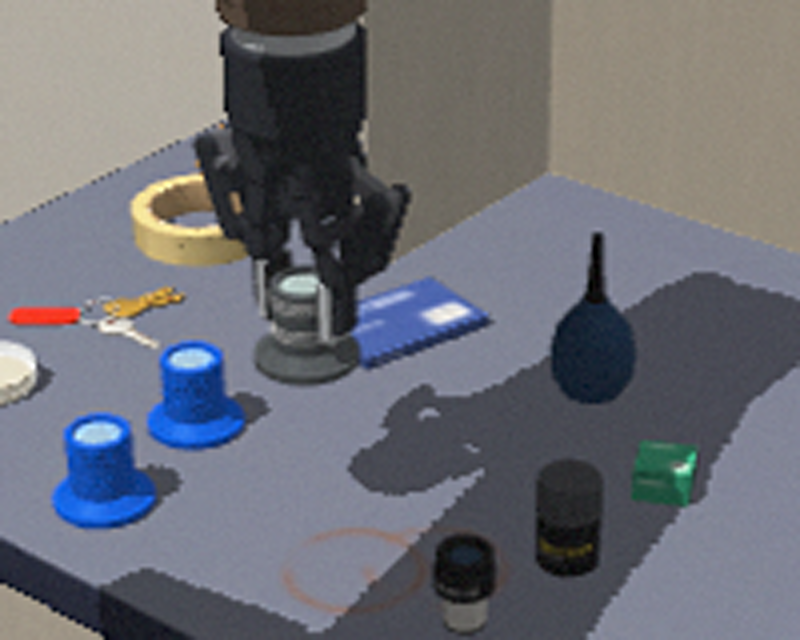

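{"name": "play_rows", "arguments": {
  "commands": "0.2 0 -20 40 0;0.2 10 -50 80 -6;0.2 20 -90 90 -12;0.2 30 -130 90 -18;0.2 40 -170 90 -23.4;0.2 48 -210 90 -23.4;0.2 48 -250 90 -23.4;0.2 48 -285 90 -23.4;0.2 48 -285 90 -23.4;0.2 48 -285 90 -23.4"
}}

```text
time: 4.52
ee_pos: [0.5421, -0.2107, 0.2054]
tcp_rot: [-180.0, -0.2, 156.4]
wrist_force: [-0.1, 0.0, -1.6]
opening: 0.037
```

```bash
cat > look.py <<'E'
import sys
from h import *
o=get_obs();print(o["time"],o["ee_pos"].round(4),o["tcp_rot"].round(2),o["wrist_force"].round(1),o["opening"].round(4))
im=camera("wrist");n=sys.argv[1];cv2.imwrite(f"pics/{n}.png",im[:,:,::-1])
import pickle;pickle.dump(cam("wrist",o),open(f"pics/{n}.pkl","wb"))
W=cam("wrist",o);print(proj(W,[.504,-.30,.05]))
E
python3 look.py w4
```

```text
Traceback (most recent call last):
  File "look.py", line 3, in <module>
    o=get_obs();print(o["time"],o["ee_pos"].round(4),o["tcp_rot"].round(2),o["wrist_force"].round(1),o["opening"].round(4))
                                                                                                     ^^^^^^^^^^^^^^^^^^
AttributeError: 'float' object has no attribute 'round'
```

```bash
sed -i 's/o\["opening"\].round(4)/round(o["opening"],4)/' look.py; python3 look.py w4
```

```text
4.5167 [ 0.5421 -0.2107  0.2054] [-179.99   -0.21  156.39] [-0.1  0.  -1.6] 0.037
[214.74760486 186.07918436]
```

View pics/w4.png

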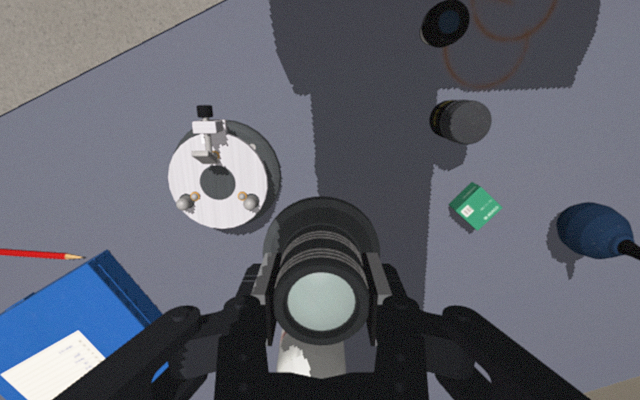

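Mount plate is at about (217,180), stops at (185,202) and (252,202), and the clip is at the top (205,125). I'll take a closer second view.

{"name": "play_rows", "arguments": {
  "commands": "0.2 10 10 -30 0;0.2 10 10 -60 0;0.2 10 10 -60 0;0.2 10 10 -60 0"
}}

```text
time: 4.9
ee_pos: [0.5519, -0.197, 0.1462]
tcp_rot: [-180.0, -0.2, 156.7]
wrist_force: [-0.3, -0.7, -1.6]
opening: 0.037
```

```bash
python3 look.py w5
python3 - <<'E'
from h import *
a=cv2.imread("pics/w4.png")[:,:,::-1]; crop(a,155,95,140,140,5,"pics/w4c.png")
a=cv2.imread("pics/w5.png")[:,:,::-1]; crop(a,70,80,210,170,3.8,"pics/w5c.png")
E
```

```text
4.9 [ 0.5519 -0.197   0.1462] [-179.99   -0.23  156.71] [-0.3 -0.7 -1.6] 0.037
[167.91822909 201.13620061]
```

View pics/w4c.png

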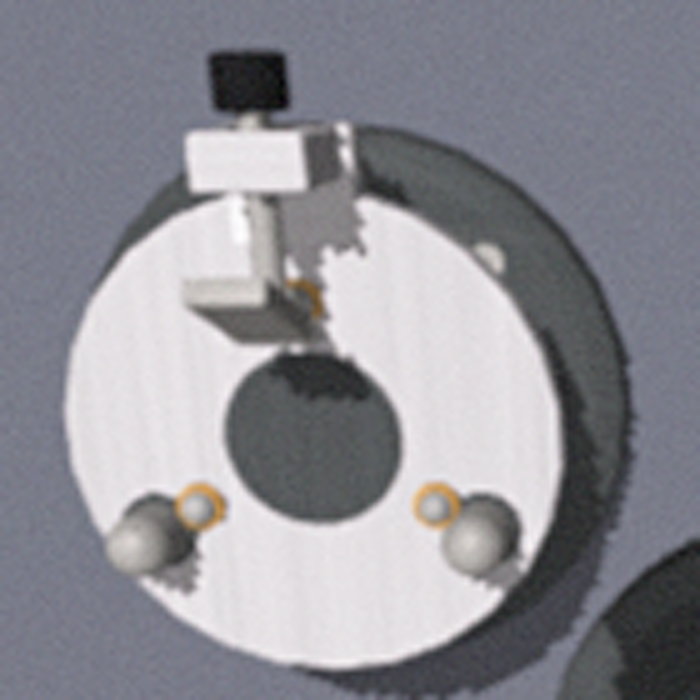

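View pics/w5.png

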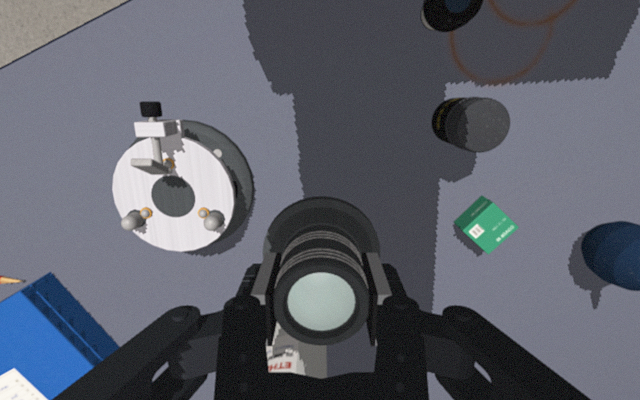

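View pics/w5c.png

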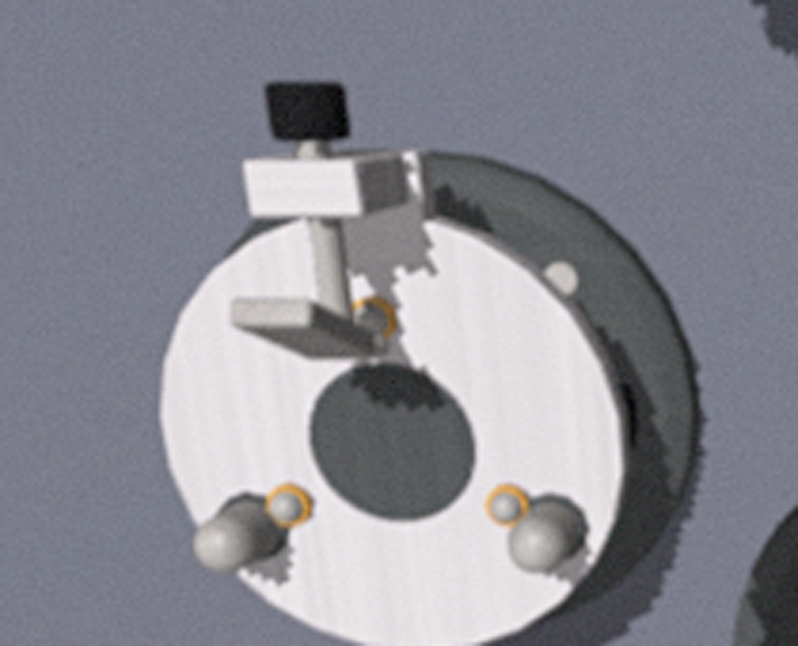

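Pads are visible in both views, so I'll solve for the mount's x, y, yaw and pad height from those point pairs.

```bash
cat > fit.py <<'E'
from h import *
import pickle
from scipy.optimize import least_squares
C4=pickle.load(open("pics/w4.pkl","rb"));C5=pickle.load(open("pics/w5.pkl","rb"))
f4=lambda x,y:(x/5+155,y/5+95); f5=lambda x,y:(x/3.8+70,y/3.8+80)
# name: r, ang, dz
G={"pL":(26,-60,-1),"pR":(26,60,-1),"pB":(26,180,-1),"sL":(36,-60,5),"sR":(36,60,5)}
O4={"pL":f4(201,507),"pR":f4(437,508),"sL":f4(139,546),"sR":f4(475,546)}
O5={"pL":f5(289,507),"pR":f5(507,508),"pB":f5(376,320),"sL":f5(223,542),"sR":f5(538,543)}
def pt(p,g):
    r,a,dz=g;a=np.radians(a+p[3]);return np.array([p[0]+r/1e3*np.cos(a),p[1]+r/1e3*np.sin(a),p[2]+dz/1e3])
def res(p,views): return np.concatenate([proj(C,pt(p,G[k]))-O[k] for C,O in views for k in O])
for v in ([(C4,O4)],[(C5,O5)],[(C4,O4),(C5,O5)]):
    s=least_squares(res,[.5,-.3,.05,-23],args=(v,),x_scale=[.01,.01,.01,5]);print(s.x.round(4),np.sqrt(np.mean(s.fun**2)).round(2),s.fun.round(1))
for k in("pL","pR"): print(k,tri(C4,O4[k],C5,O5[k]))
E
python3 fit.py
```

```text
[  0.5036  -0.3002   0.0427 -23.7945] 0.46 [-0.8  0.4 -0.2  0.3  0.6 -0.5  0.4 -0.2]
[  0.5037  -0.3005   0.0424 -24.3938] 0.86 [-1.3 -0.2 -0.3  0.6 -0.9 -0.2  1.7 -0.8  0.8  0.5]
[  0.5036  -0.3001   0.043  -24.1759] 0.73 [-0.9  0.3 -0.3  0.6  0.4 -0.6  0.3  0.1 -1.2 -0.1 -0.1  0.5 -1.  -0.4
  1.7 -0.6  1.1  0.3]
pL (array([ 0.50645231, -0.32472636,  0.04261686]), np.float64(0.00036955887173771687))
pR (array([ 0.52406789, -0.28378131,  0.04365614]), np.float64(7.182945953337341e-05))
```

Run:
```python
from h import *
import pickle
for n in("w3","w4","w5"):
    im=cv2.imread(f"pics/{n}.png")[240:350,260:390];g=cv2.cvtColor(im,6)
    m=((g>120)&(im[:,:,1].astype(int)-im[:,:,2]>8)).astype(np.uint8)
    k=max(cv2.findContours(m,0,1)[0],key=cv2.contourArea);e=cv2.fitEllipse(cv2.convexHull(k));print(n,e)
    c=get_calibration("wrist");M=c["mount"];u,v=e[0][0]+260,e[0][1]+240
    d=M[:3,:3]@np.array([(u-c["cx"])/c["fx"],(v-c["cy"])/c["fy"],1]);t=M[:3,3]
    for z in(-.0303,-.0283): print("tool xy",(t+d*(z-t[2])/d[2]).round(5))
```

```text
w3 ((60.92799377441406, 61.064918518066406), (58.280086517333984, 67.88294982910156), 90.0307388305664)
tool xy [ 0.00287 -0.00053 -0.0303 ]
tool xy [ 0.00152 -0.00053 -0.0283 ]
w4 ((60.92934036254883, 60.874298095703125), (57.76157760620117, 66.90616607666016), 90.54216003417969)
tool xy [ 0.00295 -0.00053 -0.0303 ]
tool xy [ 0.0016  -0.00053 -0.0283 ]
w5 ((60.88285827636719, 60.932655334472656), (57.96415328979492, 67.13554382324219), 90.26603698730469)
tool xy [ 0.00293 -0.00055 -0.0303 ]
tool xy [ 0.00158 -0.00055 -0.0283 ]
```

Mount axis is (0.5036, -0.3002), pads at z about 0.043, yaw about -24°. The lens sits about 2 mm off the TCP towards the clip side. Moving above the mount.

{"name": "play_rows", "arguments": {
  "commands": "0.2 -15 -33 0 -0.5;0.2 -31 -68 0 -0.8;0.2 -47.4 -103.5 0 -0.8;0.2 -47.4 -103.5 0 -0.8;0.2 -47.4 -103.5 0 -0.8;0.2 -47.4 -103.5 0 -0.8;0.2 -47.4 -103.5 0 -0.8"
}}

```text
time: 5.53
ee_pos: [0.5064, -0.3016, 0.1489]
tcp_rot: [180.0, 0.1, 155.9]
wrist_force: [0.3, 1.1, -2.7]
opening: 0.0366
```

```bash
python3 look.py w6;python3 look.py w6b
python3 - <<'E'
from h import *
im=camera("scene");crop(im,330,160,160,130,5,"pics/s6.png")
im=camera("top");crop(im,380,130,120,100,5,"pics/t6.png")
E
```

```text
5.5333 [ 0.5064 -0.3016  0.1489] [1.8000e+02 9.0000e-02 1.5586e+02] [ 0.3  1.1 -2.7] 0.0366
[322.32839848 199.99241823]
5.5833 [ 0.5064 -0.3014  0.1485] [1.8000e+02 7.0000e-02 1.5588e+02] [ 0.6  0.1 -2.1] 0.037
[322.06255157 200.29064138]
```

View pics/w6b.png

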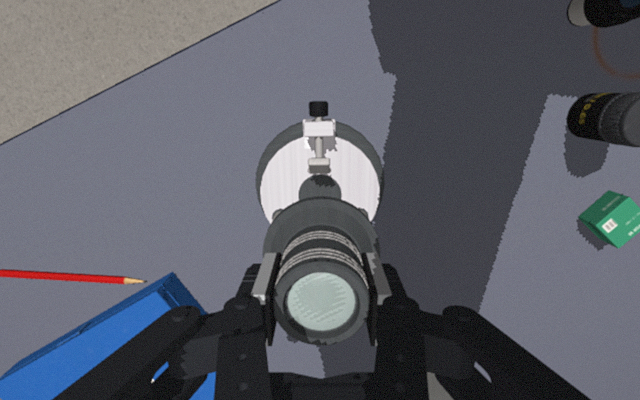

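View pics/s6.png

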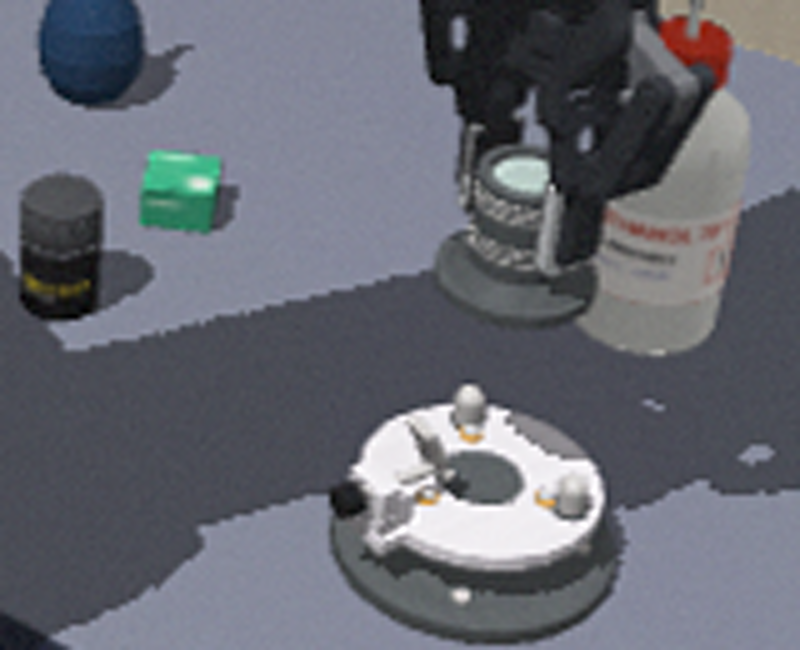

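{"name": "play_rows", "arguments": {
  "commands": "0.2 -2 0.9 -15 0;0.2 -2 0.9 -25 0;0.2 -2 0.9 -34 0;0.2 -2 0.9 -34 0;0.2 -2 0.9 -34 0;0.2 -2 0.9 -34 0"
}}

```text
time: 6.23
ee_pos: [0.5038, -0.3014, 0.1139]
tcp_rot: [-180.0, 0.0, 155.8]
wrist_force: [0.1, -1.1, -2.1]
opening: 0.0369
```

```bash
python3 look.py w7;python3 look.py w7b
python3 - <<'E'
from h import *
a=cv2.imread("pics/w7.png")[:,:,::-1]; crop(a,235,120,170,150,4.5,"pics/w7c.png")
im=camera("scene");crop(im,370,190,110,100,6,"pics/s7.png")
E
```

```text
6.2333 [ 0.5038 -0.3014  0.1139] [-1.8000e+02  1.0000e-02  1.5581e+02] [ 0.1 -1.1 -2.1] 0.0369
[323.87306328 219.85301482]
6.2833 [ 0.5039 -0.3015  0.1142] [-1.800e+02  5.000e-02  1.558e+02] [-0.4 -0.6 -1.3] 0.0368
[323.94282983 219.43348607]
```

View pics/w7c.png

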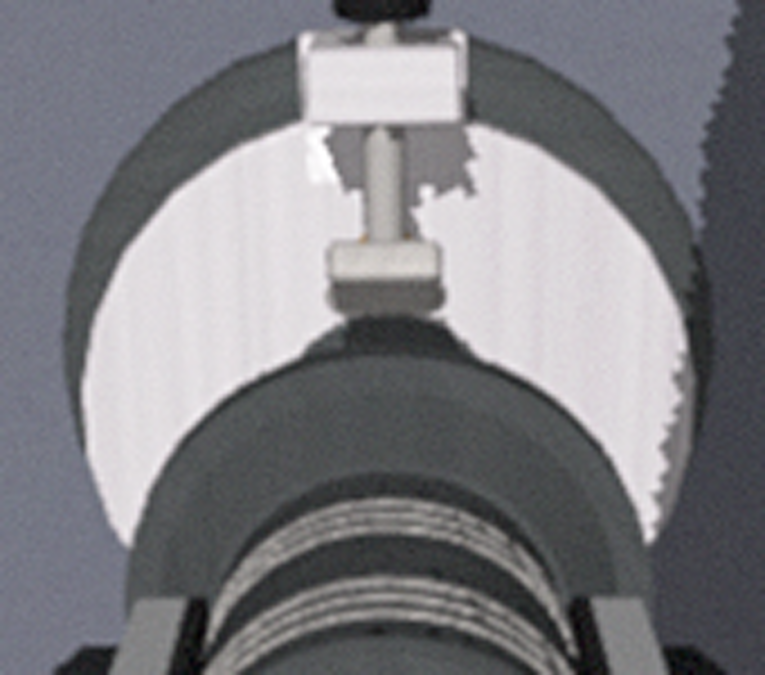

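View pics/s7.png

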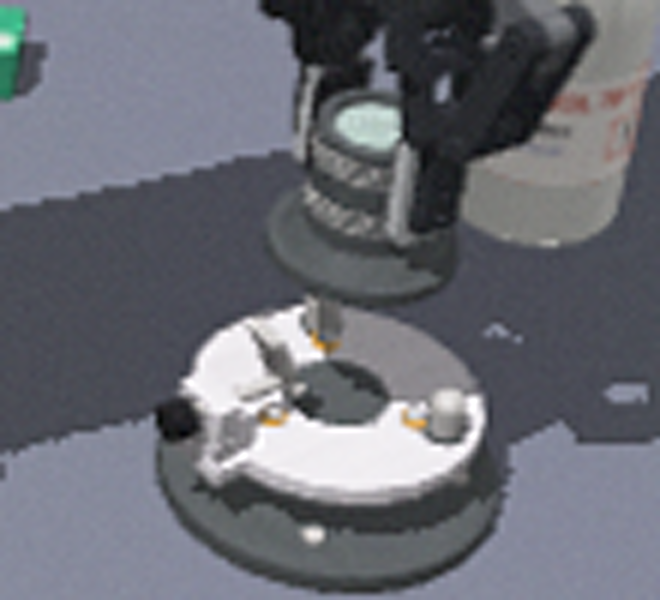

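Run:
```python
from h import *
import pickle
from scipy.optimize import least_squares
C=pickle.load(open("pics/w7.pkl","rb"))
f=lambda P:np.array([(x/4.5+235,y/4.5+120) for x,y in P])
P=f([(83,400),(130,235),(200,165),(290,126),(480,126),(575,180),(650,260),(690,360),(125,545),(88,455)])
F=f([(128,570),(150,500),(200,425),(270,378),(390,352),(510,375),(580,425),(630,500),(650,580)])
def fit(P,r,z):
    X=np.array([onz(C,u,v,z)[:2] for u,v in P])
    s=least_squares(lambda c:np.hypot(*(X-c[:2]).T)-(r if r else c[2]),[.5,-.3,.04]);return s.x.round(4),(1e3*np.abs(s.fun)).max().round(2)
a=np.radians(-24.1);ex=np.array([np.cos(a),np.sin(a)]);ey=np.array([-ex[1],ex[0]])
for z in(.034,.037,.04,.043):
    c,e=fit(P,.047,z);c2,e2=fit(P,0,z);print("plate",z,c[:2],e,c2)
for z in(.092,.0945,.0965,.1005):
    c,e=fit(F,.03,z);c2,e2=fit(F,0,z);print("flange",z,c[:2],e,c2,"rel mount",(c[:2]-[.5036,-.3002])@ex,(c[:2]-[.5036,-.3002])@ey)
```

```text
plate 0.034 [ 0.5037 -0.3022] 0.76 [ 0.5034 -0.3022  0.0468]
plate 0.037 [ 0.5035 -0.3018] 1.06 [ 0.5025 -0.3018  0.0462]
plate 0.04 [ 0.5033 -0.3014] 1.76 [ 0.5015 -0.3013  0.0455]
plate 0.043 [ 0.5032 -0.301 ] 2.46 [ 0.5005 -0.3009  0.0449]
flange 0.092 [ 0.5052 -0.3022] 1.0 [ 0.5063 -0.3027  0.0309] rel mount 0.00227719560433558 -0.001172339617855898
flange 0.0945 [ 0.5046 -0.302 ] 0.58 [ 0.5051 -0.3022  0.0304] rel mount 0.0016478290059195235 -0.001234771058638063
flange 0.0965 [ 0.5042 -0.3018] 0.26 [ 0.5042 -0.3018  0.03  ] rel mount 0.0012010292429499774 -0.0012155364073440558
flange 0.1005 [ 0.5033 -0.3014] 0.62 [ 0.5024 -0.301   0.0293] rel mount 0.00021614629928766926 -0.0012179001507940793
```

{"name": "play_rows", "arguments": {
  "commands": "0.2 -0.9 0.4 -3 0;0.2 -0.9 0.4 -6 0;0.2 -0.9 0.4 -9 0;0.2 -0.9 0.4 -12 0;0.2 -0.9 0.4 -15 0;0.2 -0.9 0.4 -17 0;0.2 -0.9 0.4 -19 0;0.2 -0.9 0.4 -20 0;0.2 -0.9 0.4 -20 0"
}}

```text
time: 7.13
ee_pos: [0.5027, -0.3009, 0.0933]
tcp_rot: [180.0, -0.0, 155.8]
wrist_force: [0.8, 1.0, -2.7]
opening: 0.037
```

{"name": "play_rows", "arguments": {
  "commands": "0.2 0 0 -1.5 0;0.2 0 0 -3 0;0.2 0 0 -4.5 0;0.2 0 0 -6 0;0.2 0 0 -7 0;0.2 0 0 -8 0;0.2 0 0 -9 0;0.2 0 0 -10 0;0.2 0 0 -10 0"
}}

```text
time: 7.88
ee_pos: [0.5029, -0.3011, 0.0834]
tcp_rot: [-180.0, 0.0, 155.8]
wrist_force: [3.9, -1.7, -1.2]
opening: 0.0367
```

```bash
python3 look.py w8
python3 - <<'E'
from h import *
a=cv2.imread("pics/w8.png")[:,:,::-1]; crop(a,235,120,170,150,4.5,"pics/w8c.png")
im=camera("scene");crop(im,370,190,110,100,6,"pics/s8.png")
E
```

```text
7.8833 [ 0.5029 -0.3011  0.0834] [-1.800e+02  2.000e-02  1.558e+02] [ 3.9 -1.7 -1.2] 0.0367
[324.41219538 240.62708069]
```

View pics/w8c.png

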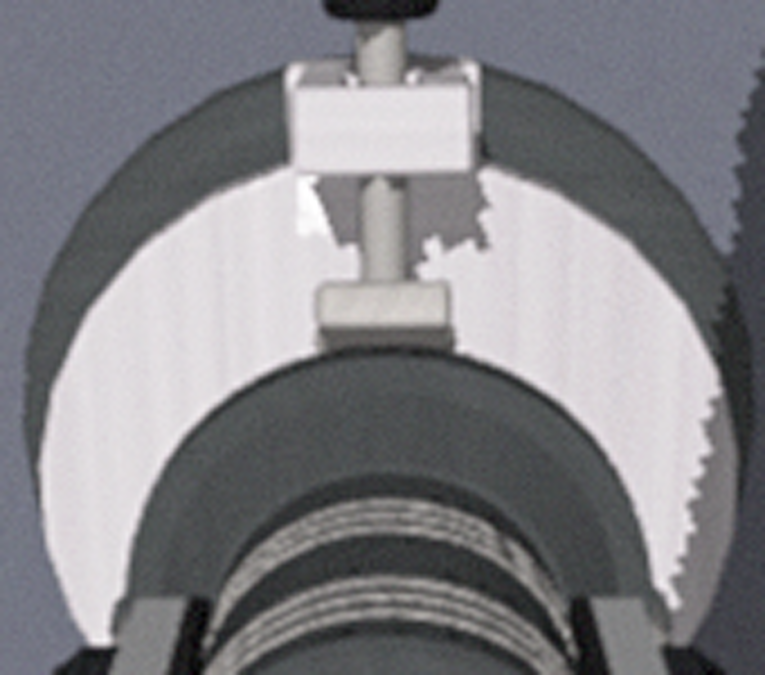

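View pics/s8.png

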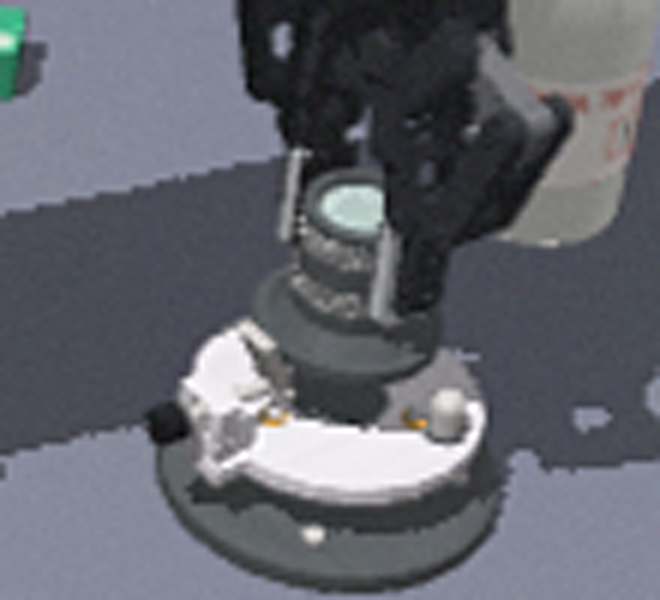

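{"name": "play_rows", "arguments": {
  "commands": "0.2 0 0 -1 0;0.2 0 0 -2 0;0.2 0 0 -3 0;0.2 0 0 -4 0;0.2 0 0 -5 0;0.2 0 0 -6 0;0.2 0 0 -7 0;0.2 0 0 -7 0"
}}

```text
time: 8.65
ee_pos: [0.5028, -0.3011, 0.0764]
tcp_rot: [-180.0, 0.0, 155.8]
wrist_force: [4.5, -2.3, -1.0]
opening: 0.0368
```

{"name": "play_rows", "arguments": {
  "commands": "0.2 0 0 -0.5 0;0.2 0 0 -1 0;0.2 0 0 -1.5 0;0.2 0 0 -2 0;0.2 0 0 -2.5 0;0.2 0 0 -3 0;0.2 0 0 -3 0"
}}

```text
time: 9.23
ee_pos: [0.5031, -0.3012, 0.0737]
tcp_rot: [-180.0, 0.1, 155.8]
wrist_force: [4.9, -3.0, 1.1]
opening: 0.037
```

{"name": "play_rows", "arguments": {
  "commands": "0.2 0 0 -0.5 0;0.2 0 0 -1 0;0.2 0 0 -1.5 0;0.2 0 0 -2 0;0.2 0 0 -2 0"
}}

```text
time: 9.65
ee_pos: [0.503, -0.3011, 0.0713]
tcp_rot: [180.0, 0.0, 155.8]
wrist_force: [5.1, -3.1, -2.3]
opening: 0.037
```

{"name": "play_rows", "arguments": {
  "commands": "0.2 0 0 -0.5 0;0.2 0 0 -1 0;0.2 0 0 -1.5 0;0.2 0 0 -2 0;0.2 0 0 -2 0"
}}

```text
time: 10.07
ee_pos: [0.503, -0.3011, 0.0692]
tcp_rot: [180.0, 0.0, 155.8]
wrist_force: [5.4, -2.8, -1.8]
opening: 0.0368
```

{"name": "play_rows", "arguments": {
  "commands": "0.2 0 0 -0.5 0;0.2 0 0 -1 0;0.2 0 0 -1.5 0;0.2 0 0 -1.5 0"
}}

```text
time: 10.4
ee_pos: [0.5029, -0.3011, 0.0677]
tcp_rot: [180.0, 0.0, 155.8]
wrist_force: [5.9, -2.0, -1.7]
opening: 0.0373
```

{"name": "play_rows", "arguments": {
  "commands": "0.2 0 0 -0.5 0;0.2 0 0 -1 0;0.2 0 0 -1 0"
}}

```text
time: 10.65
ee_pos: [0.5029, -0.3011, 0.0667]
tcp_rot: [180.0, 0.0, 155.8]
wrist_force: [6.1, -2.7, -2.2]
opening: 0.0368
```

{"name": "play_rows", "arguments": {
  "commands": "0.2 0 0 -0.5 0;0.2 0 0 -1 0;0.2 0 0 -1 0"
}}

```text
time: 10.9
ee_pos: [0.5029, -0.301, 0.0656]
tcp_rot: [180.0, 0.0, 155.8]
wrist_force: [5.0, -2.7, -3.2]
opening: 0.0368
```

{"name": "play_rows", "arguments": {
  "commands": "0.2 0 0 -0.5 0;0.2 0 0 -1 0;0.2 0 0 -1 0"
}}

```text
time: 11.15
ee_pos: [0.502, -0.3006, 0.0636]
tcp_rot: [180.0, -0.1, 155.8]
wrist_force: [3.2, -1.4, -7.4]
opening: 0.037
```

{"name": "play_rows", "arguments": {
  "commands": "0.2 0 0 -0.5 0;0.2 0 0 -0.7 0;0.2 0 0 -0.7 0"
}}

```text
time: 11.4
ee_pos: [0.5024, -0.3007, 0.0637]
tcp_rot: [180.0, -0.1, 155.8]
wrist_force: [3.9, -1.0, -9.1]
opening: 0.0369
```

{"name": "play_rows", "arguments": {
  "commands": "0.2 0 0 -0.5 0;0.2 0 0 -0.7 0;0.2 0 0 -0.7 0"
}}

```text
time: 11.65
ee_pos: [0.5027, -0.3009, 0.0637]
tcp_rot: [180.0, 0.0, 155.8]
wrist_force: [4.0, -0.8, -6.5]
opening: 0.0368
```

{"name": "play_rows", "arguments": {
  "commands": "0.2 0 0 -0.4 0;0.2 0 0 -0.4 0;0.2 0 0 -0.4 0"
}}

```text
time: 11.9
ee_pos: [0.5028, -0.301, 0.0634]
tcp_rot: [-180.0, 0.0, 155.8]
wrist_force: [3.3, -0.9, -5.3]
opening: 0.037
```

```bash
python3 look.py w9
python3 - <<'E'
from h import *
a=cv2.imread("pics/w9.png")[:,:,::-1]; crop(a,235,120,170,150,4.5,"pics/w9c.png")
im=camera("scene");crop(im,370,190,110,100,6,"pics/s9.png")
o=get_obs();print(o["wrist_force"],o["torque"],o["ee_pos"])
E
```

```text
11.9 [ 0.5028 -0.301   0.0634] [-1.800e+02  1.000e-02  1.558e+02] [ 3.3 -0.9 -5.3] 0.037
[324.81052143 257.09059452]
[ 2.94854018 -1.32097832 -4.31086243] [-0.32436583 -0.84514883 -0.03325136] [ 0.50273631 -0.30104419  0.06336029]
```

View pics/w9c.png

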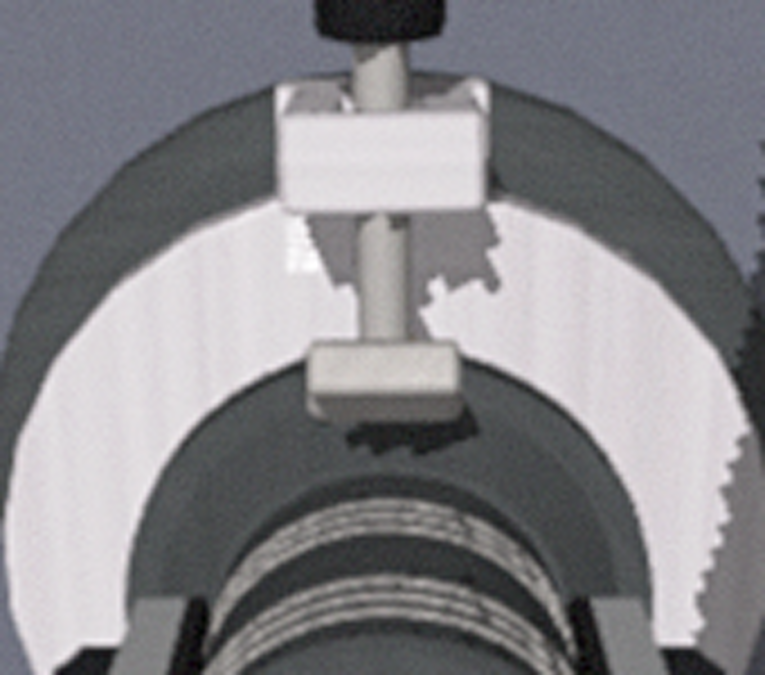

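View pics/s9.png

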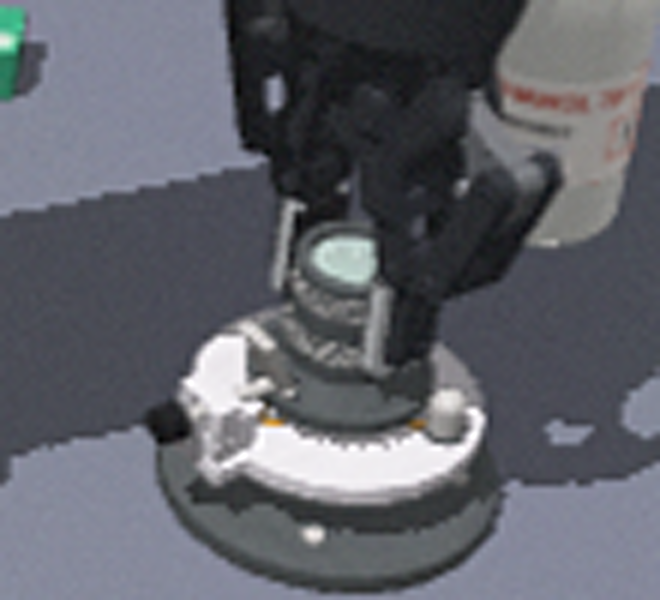

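{"name": "play_rows", "arguments": {
  "commands": "0.2 0 0 -0.5 0;0.2 0 0 -0.5 0;0.2 0 0 -0.5 0"
}}

```text
time: 12.25
ee_pos: [0.5027, -0.301, 0.0627]
tcp_rot: [-180.0, -0.0, 155.8]
wrist_force: [3.7, -1.7, -4.1]
opening: 0.0366
```

{"name": "play_rows", "arguments": {
  "commands": "0.2 0 0 -0.5 0;0.2 0 0 -0.5 0;0.2 0 0 -0.5 0"
}}

```text
time: 12.5
ee_pos: [0.5026, -0.301, 0.0622]
tcp_rot: [-180.0, -0.0, 155.8]
wrist_force: [3.5, -1.5, -5.1]
opening: 0.0371
```

{"name": "play_rows", "arguments": {
  "commands": "0.2 0 0 -0.5 0;0.2 0 0 -0.5 0;0.2 0 0 -0.5 0"
}}

```text
time: 12.75
ee_pos: [0.5026, -0.3009, 0.0616]
tcp_rot: [-180.0, -0.0, 155.8]
wrist_force: [3.0, -2.0, -5.0]
opening: 0.037
```

{"name": "play_rows", "arguments": {
  "commands": "0.2 0 0 -0.5 0;0.2 0 0 -0.5 0;0.2 0 0 -0.5 0"
}}

```text
time: 13.0
ee_pos: [0.5027, -0.301, 0.0614]
tcp_rot: [-180.0, 0.0, 155.8]
wrist_force: [1.8, -0.4, -3.1]
opening: 0.0365
```

{"name": "play_rows", "arguments": {
  "commands": "0.2 0 0 -0.5 0;0.2 0 0 -0.5 0;0.2 0 0 -0.5 0"
}}

```text
time: 13.25
ee_pos: [0.5029, -0.3011, 0.0612]
tcp_rot: [-180.0, 0.0, 155.8]
wrist_force: [1.6, -0.5, 0.5]
opening: 0.0368
```

{"name": "play_rows", "arguments": {
  "commands": "0.2 0.45 -0.2 0 0;0.2 0.45 -0.2 0 0;0.2 0.45 -0.2 0 0"
}}

```text
time: 13.5
ee_pos: [0.5034, -0.3013, 0.0612]
tcp_rot: [-180.0, 0.0, 155.8]
wrist_force: [1.5, -0.9, 4.2]
opening: 0.0365
```

{"name": "play_rows", "arguments": {
  "commands": "0.2 0.45 -0.2 0 0;0.2 0.45 -0.2 0 0;0.2 0.45 -0.2 0 0"
}}

```text
time: 13.75
ee_pos: [0.5036, -0.3014, 0.0611]
tcp_rot: [-180.0, 0.0, 155.8]
wrist_force: [0.3, 0.5, 5.0]
opening: 0.037
```

```bash
python3 look.py w10
python3 - <<'E'
from h import *
a=cv2.imread("pics/w10.png")[:,:,::-1]; crop(a,235,120,170,150,4.5,"pics/w10c.png")
im=camera("scene");crop(im,370,190,110,100,6,"pics/s10.png")
o=get_obs();print(o["wrist_force"],o["torque"],o["ee_pos"])
E
```

```text
13.75 [ 0.5036 -0.3014  0.0611] [-1.800e+02  1.000e-02  1.558e+02] [0.3 0.5 5. ] 0.037
[324.84264707 257.45820247]
[-0.08443595  0.23903461  5.88063084] [-0.00961635 -0.14622235  0.00317714] [ 0.50365772 -0.30142181  0.06116752]
```

View pics/s10.png

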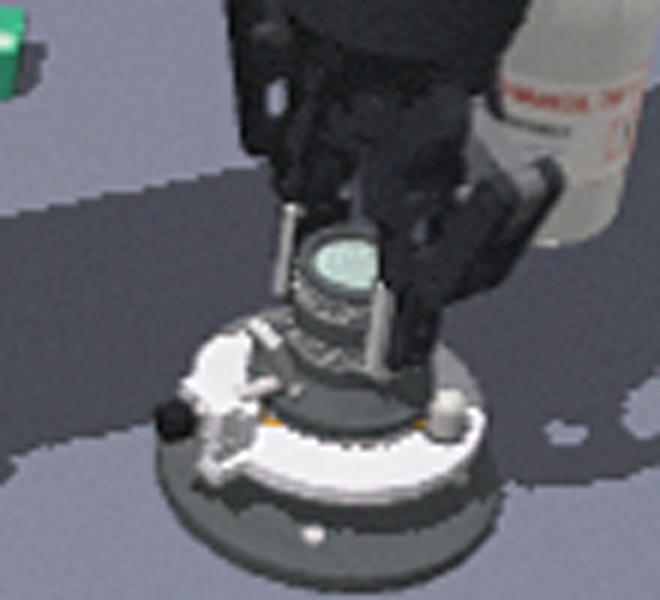

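{"name": "play_rows", "arguments": {
  "commands": "0.2 0.45 -0.2 0.2 0;0.2 0.45 -0.2 0.2 0;0.2 0.45 -0.2 0.2 0"
}}

```text
time: 14.1
ee_pos: [0.5038, -0.3015, 0.0611]
tcp_rot: [-180.0, -0.0, 155.8]
wrist_force: [-1.4, 0.4, 5.7]
opening: 0.0371
```

{"name": "play_rows", "arguments": {
  "commands": "0.2 0.45 -0.2 0.1 0;0.2 0.45 -0.2 0.1 0;0.2 0.45 -0.2 0.1 0"
}}

```text
time: 14.35
ee_pos: [0.5039, -0.3015, 0.0611]
tcp_rot: [-180.0, -0.1, 155.8]
wrist_force: [-2.8, 0.3, 6.1]
opening: 0.0372
```

{"name": "play_rows", "arguments": {
  "commands": "0.2 0.3 -0.15 -0.3 0;0.2 0.3 -0.15 -0.3 0;0.2 0.3 -0.15 -0.3 0;0.2 0.3 -0.15 -0.3 0"
}}

```text
time: 14.68
ee_pos: [0.5041, -0.3016, 0.061]
tcp_rot: [-180.0, -0.1, 155.8]
wrist_force: [-3.7, 2.3, 8.1]
opening: 0.0368
```

```bash
python3 look.py w11
python3 - <<'E'
from h import *
a=cv2.imread("pics/w11.png")[:,:,::-1]; crop(a,235,120,170,150,4.5,"pics/w11c.png")
o=get_obs();print(o["wrist_force"],o["torque"],o["ee_pos"])
E
```

```text
14.6833 [ 0.5041 -0.3016  0.061 ] [-1.800e+02 -9.000e-02  1.558e+02] [-3.7  2.3  8.1] 0.0368
[324.85808216 256.67433721]
[-4.48950872  2.13998557  8.24928974] [ 0.41998696  0.84425025 -0.00804525] [ 0.50404442 -0.30158326  0.06100955]
```

View pics/w11c.png

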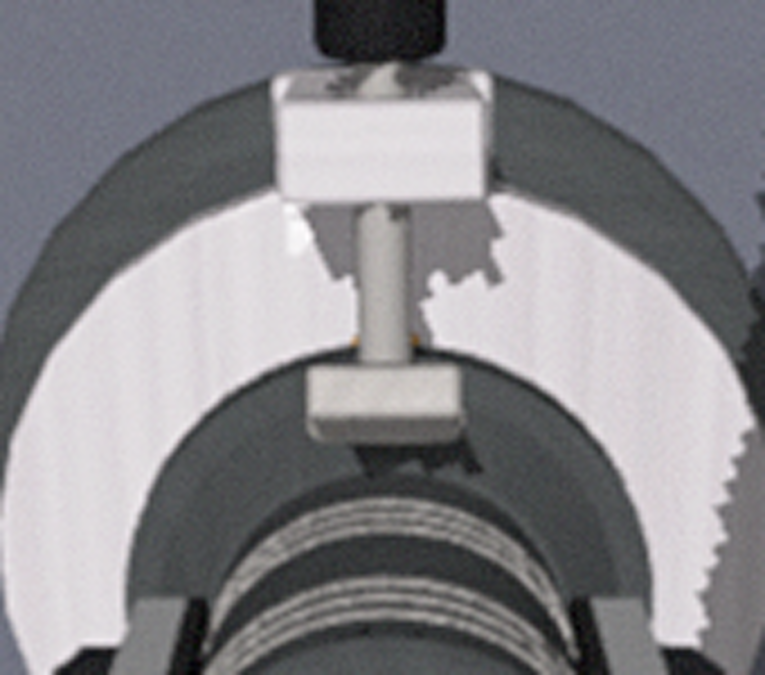

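Lens is against the stops (about 5 N sideways). I'll ease that off so there's no tipping moment, then bear down.

{"name": "play_rows", "arguments": {
  "commands": "0.2 -0.6 0.27 0 0;0.2 -1.1 0.5 -0.1 0;0.2 -1.1 0.5 -0.1 0;0.2 -1.1 0.5 -0.1 0;0.2 -1.1 0.5 -0.1 0"
}}

```text
time: 15.15
ee_pos: [0.5038, -0.3015, 0.0611]
tcp_rot: [-180.0, 0.0, 155.8]
wrist_force: [-0.5, 1.1, 5.9]
opening: 0.0366
```

{"name": "play_rows", "arguments": {
  "commands": "0.2 0 0 -0.3 0;0.2 0 0 -0.5 0;0.2 0 0 -0.5 0"
}}

```text
time: 15.4
ee_pos: [0.5039, -0.3015, 0.0611]
tcp_rot: [-180.0, 0.0, 155.8]
wrist_force: [-1.1, 1.7, 9.5]
opening: 0.0368
```

{"name": "play_rows", "arguments": {
  "commands": "0.2 0 0 0 0;0.2 0 0 0 0;0.2 0 0 0 0"
}}

```text
time: 15.65
ee_pos: [0.5039, -0.3015, 0.0611]
tcp_rot: [-180.0, 0.0, 155.8]
wrist_force: [-0.7, -0.4, 8.8]
opening: 0.0371
```

{"name": "play_rows", "arguments": {
  "commands": "0.2 0 0 -0.1 0;0.2 0 0 -0.1 0;0.2 0 0 -0.1 0;0.2 0 0 -0.1 0;0.2 0 0 -0.1 0"
}}

```text
time: 16.07
ee_pos: [0.5039, -0.3015, 0.0611]
tcp_rot: [-180.0, 0.1, 155.8]
wrist_force: [-0.7, 1.4, 9.2]
opening: 0.037
```

{"name": "play_rows", "arguments": {
  "commands": "0.2 0 0 0 0;0.2 0 0 0 0;0.2 0 0 0 0;0.2 0 0 0 0"
}}

```text
time: 16.4
ee_pos: [0.5039, -0.3016, 0.0611]
tcp_rot: [-180.0, 0.1, 155.8]
wrist_force: [-1.8, 1.2, 10.6]
opening: 0.0372
```

{"name": "play_rows", "arguments": {
  "commands": "0.2 0 0 0.5 0;0.2 0 0 0.8 0;0.2 0 0 0.8 0;0.3 0 0 0.8 0;0.5 0 0 0.8 0;0.6 0 0 0.8 0;0.7 0 0 0.8 0;0.7 0 0 0.8 0;0.7 0 0 0.8 0"
}}

```text
time: 17.15
ee_pos: [0.5035, -0.3013, 0.0605]
tcp_rot: [180.0, -0.0, 155.8]
wrist_force: [0.2, 1.0, 0.1]
opening: 0.0596
```

```bash
python3 look.py w12
python3 - <<'E'
from h import *
a=cv2.imread("pics/w12.png")[:,:,::-1]; crop(a,235,120,170,200,3,"pics/w12c.png")
E
```

```text
17.15 [ 0.5035 -0.3013  0.0605] [ 1.800e+02 -4.000e-02  1.558e+02] [0.2 1.  0.1] 0.0596
[324.7866797  258.24196747]
```

View pics/w12.png

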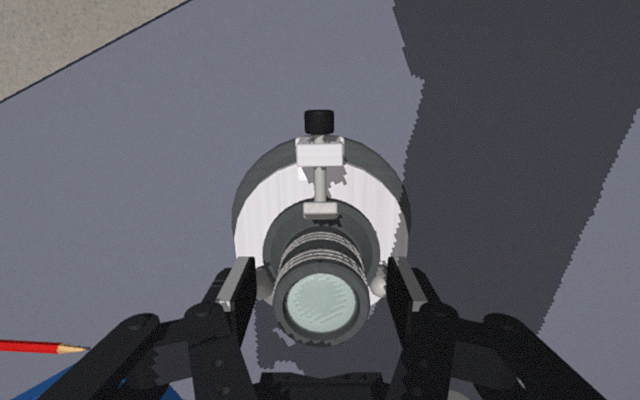

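The fingers are open, the lens is standing in the mount with the clip on its cone, and wrist force is about 0. Retreating straight up.

{"name": "play_rows", "arguments": {
  "commands": "0.7 0 0 10 0;0.7 0 0 25 0;0.7 0 0 45 0;0.7 0 0 70 0;0.7 0 0 100 0;0.7 0 0 130 0;0.7 20 45 140 0;0.7 40 85 140 0;0.7 40 85 140 0;0.7 40 85 140 0"
}}

```text
time: 18.03
ee_pos: [0.5449, -0.2139, 0.202]
tcp_rot: [180.0, 0.1, 156.0]
wrist_force: [-0.9, -0.3, -0.0]
opening: 0.0602
```

```bash
python3 look.py w13
python3 - <<'E'
from h import *
a=cv2.imread("pics/w13.png")[:,:,::-1]; crop(a,130,70,180,160,4.4,"pics/w13c.png")
im=camera("scene");crop(im,370,210,110,90,7,"pics/s13.png");cv2.imwrite("pics/s13f.png",im[:,:,::-1])
E
```

```text
18.0333 [ 0.5449 -0.2139  0.202 ] [1.7997e+02 7.0000e-02 1.5600e+02] [-0.9 -0.3 -0. ] 0.0602
[215.0107691  182.79382673]
```

View pics/w13c.png

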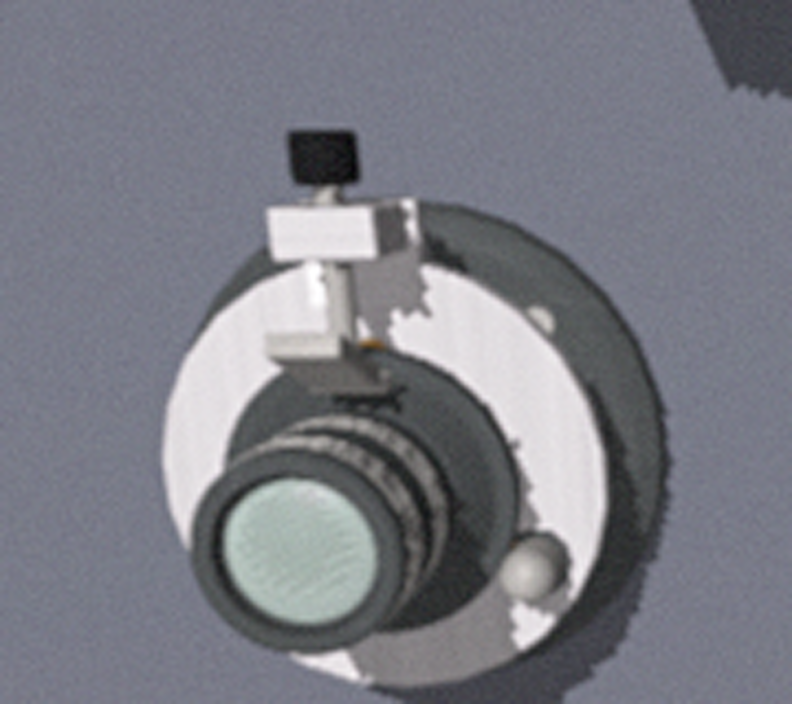

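View pics/s13.png

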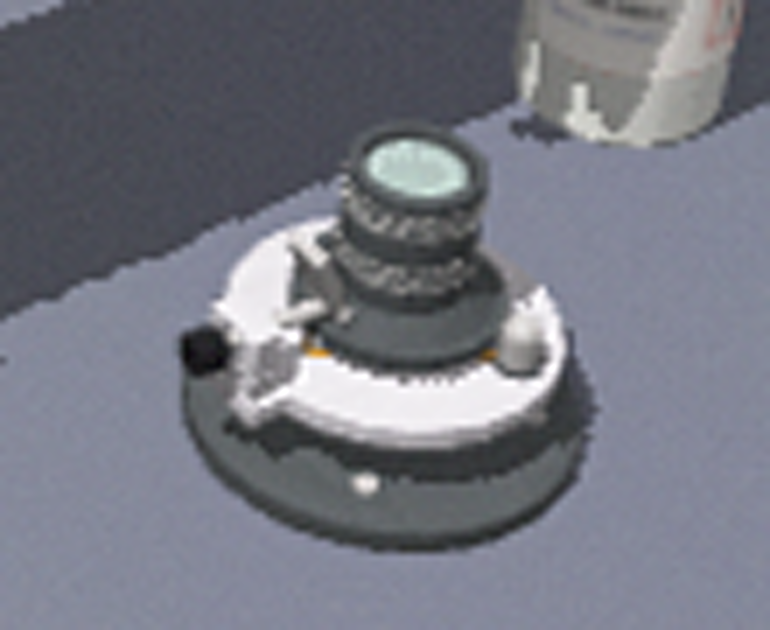

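View pics/s13f.png

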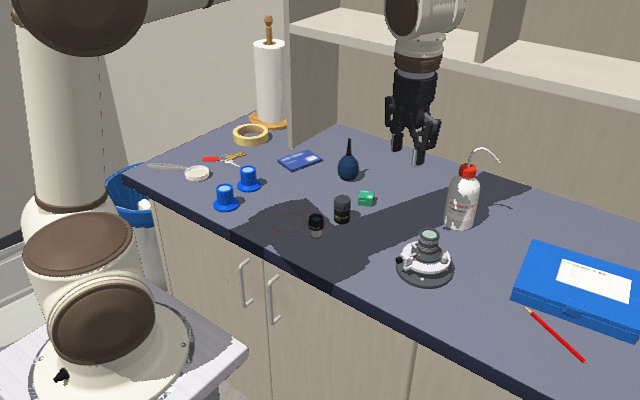

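The lens is seated and level, with the clip nose on the cone and the flange on the visible stop. Checking the other stop from the far side.

{"name": "play_rows", "arguments": {
  "commands": "0.7 -82 -177 0 0;0.7 -82 -177 0 0;0.7 -82 -177 0 0;0.7 -82 -177 0 0;0.7 -82 -177 0 0;0.7 -82 -177 0 0;0.7 -82 -177 0 0;0.7 -82 -177 0 0"
}}

```text
time: 18.8
ee_pos: [0.4611, -0.3939, 0.2008]
tcp_rot: [180.0, -0.0, 155.7]
wrist_force: [-0.1, 0.7, 0.2]
opening: 0.0598
```

```bash
python3 look.py w14
python3 - <<'E'
from h import *
import pickle
C=pickle.load(open("pics/w14.pkl","rb"));u,v=proj(C,[.504,-.3,.05]);x,y=int(u)-80,int(v)-80;print(x,y)
a=cv2.imread("pics/w14.png")[:,:,::-1]; crop(a,max(x,0),max(y,0),160,160,4.4,"pics/w14c.png")
E
```

```text
18.8 [ 0.4611 -0.3939  0.2008] [ 1.7998e+02 -2.0000e-02  1.5571e+02] [-0.1  0.7  0.2] 0.0598
[436.84347286 186.51435426]
356 106
```

View pics/w14c.png

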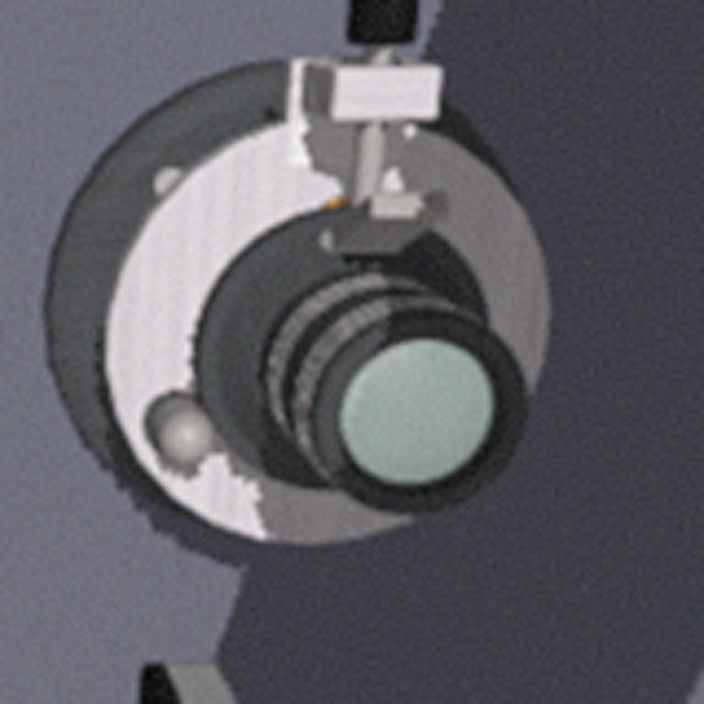

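Run:
```python
from h import *
a=cv2.imread("pics/w14.png")[:,:,::-1];b=cv2.imread("pics/w13.png")[:,:,::-1]
A=cv2.resize(a[185:225,380:420],(390,390),interpolation=2);B=cv2.resize(b[180:220,232:272][:,::-1],(390,390),interpolation=2)
f=np.clip(np.hstack([A,B]).astype(float)*1.5,0,255).astype(np.uint8)
cv2.imwrite("pics/cmp.png",f[:,:,::-1])
import pickle
ex=np.array([np.cos(np.radians(-24.1)),np.sin(np.radians(-24.1))]);ey=np.array([-ex[1],ex[0]])
for n,g in(("w13",(300/4.4+130,552/4.4+70)),("w14",(417/4.4+356,411/4.4+106))):
    C=pickle.load(open(f"pics/{n}.pkl","rb"))
    for z in(.091,.093): 
        p=onz(C,*g,z)[:2]-[.5036,-.3002];print(n,z,(p@ex*1e3).round(1),(p@ey*1e3).round(1))
```

```text
w13 0.091 -0.1 -0.5
w13 0.093 -0.7 0.2
w14 0.091 -0.4 -2.2
w14 0.093 -1.0 -3.0
```

View pics/cmp.png

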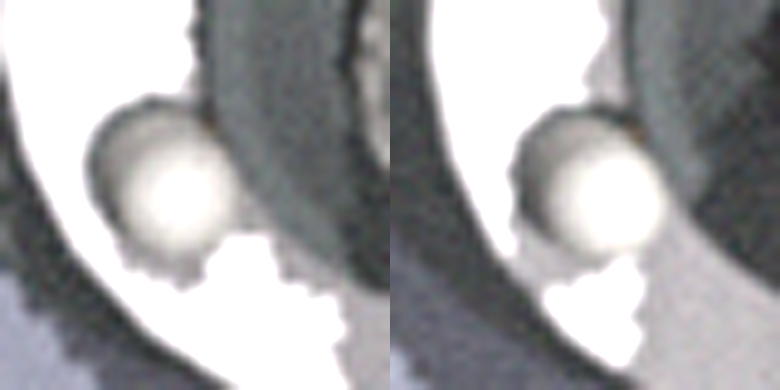

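```bash
python3 -c "
from workcell import *
print(get_obs()['wrist_force']);print(job_done())"
```

```text
[0.0950376  0.20090179 0.53338319]
the job is handed in; nothing more can be done
None
```

The condenser lens is seated in the mount and released. I handed the job in at about 19 s of the 72 s allowed.

- **Seating:** I gripped the dark lens by its barrel and lowered it by feel past the clip. The clip pushed sideways with up to about 6.5 N, then sprang back onto the cone. The pads took the load with the underside about 41 mm above the worktop.
- **Stops and bearing down:** I pushed the lens gently against the stops (about 5 N) and eased that off. I then bore down for about 1 s; the wrist readings were 8.8 to 10.6 N. The clip's own downward pull and the lens's weight add a few newtons on the pads, roughly 13 to 15 N in all, which is close to your limit. I then let go and backed straight up.
- **Last checks:** Wrist force was about zero after release. The pictures show the lens level with the clip nose on the cone. The flange appears to touch both stop pins, each seen from its own side. The bystanders look undisturbed.
- **Disagreements:** The final position of the lens axis across the stops came out differently in two wrist views, by about 2 to 3 mm. I put this down to calibration and pixel error. I judged stop contact from the close-ups and the push force, and I could not rule out a gap of a few tenths of a millimetre at one pin.

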